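# Slide a sample plate over the deck edge and load it into the sample stage

### The job

The thin steel sample plate lies flat on the black deck, where it cannot be picked up. Pressing and pushing it only gently, slide it until one end sticks out over the deck's front edge (the edge facing the robot) far enough to be pinched by its two long sides, while it still lies flat on the deck; then lift it by that end, carry it level to the white sample stage and slide its other end gently into the channel, under the bridge, fully home against the end stop. Let go of it lying flat there, do not drop it, and leave the small things standing on the deck where they are.

Things in the scene. Friction and masses are not known exactly. Their poses are not given: they have to be found in the camera images.
- plate: sample plate: bright steel strip 120 x 40 x 3 mm, about 100 g, three dull grey spots, same either way round; starts flat on the deck, up to 0.3 rad askew. Origin: centre of its underside; x along its length, z up. Slides easily; over 40 N on it against deck or stage is too rough. It tips off the edge if over half its length sticks out; at least 30 mm must stick out (40 is good)
- deck_edge (a point): middle of the front upper edge of the deck, level with its top; x points from the front edge across the deck (away from the robot, roughly), y along the edge, z up. The front edge overhangs open space: nothing stands beneath or before it
- stage_seat (a point): where the centre of the plate's underside is when the plate is fully home in the stage; z = 0 is the channel floor. x points along the channel from its open mouth (x = -20 mm, towards the robot) to the end stop's face (x = +60 mm), y across, z up. When home, the plate's near 40 mm stick out before the mouth, free to be held from the sides
- jar: bystander on the deck near a back corner: amber jar, 34 mm diameter, 45 mm high; origin at the centre of its underside
- lens_ring: bystander on the deck near one side, level with the plate's front half: brass ring, 30 mm diameter, 12 mm high; origin at the centre of its underside
- weight: bystander on the deck near the other back corner: steel cylinder, 32 mm diameter, 30 mm high; origin at the centre of its underside
- deck: the deck: a fixed, rigid black board, 240 mm square, 12 mm thick, on four steel posts, its top 65 to 80 mm above the table. Its origin is 80 mm below its top and 70 mm behind the front edge; axes as at the edge point
- stage: the stage: fixed white block, blue foot 120 x 100 mm. Dark steel channel on top, 44 mm wide (2 mm spare each side), floor 45 to 60 mm above the table, rails 6 mm high, flaring over its first 22 mm from 66 mm wide at the mouth. Bridge across it 12 to 24 mm before the end stop, underside 10, top 14 mm over the floor. Origin 60 mm below the floor, 30 mm beyond the seat point along x

How it is judged:
On the way, in this order (a step that is already met when the one before it is completed fails the run):
1. the plate lies flat on the deck with about 25 mm or more of one end out over the front edge (x of plate in the frame of deck_edge between 0 and 0.035 m and y of plate in the frame of deck_edge between -0.11 and 0.11 m and z of plate in the frame of deck_edge between -0.003 and 0.003 m and angle between plate's own z axis and vertical below 0.06 rad and angle between the x axis of plate and the x axis of deck_edge, either way round below 0.5 rad and contact force between plate and deck above 0.1 N), for 0.2 s.
2. the plate is held by the fingers, clear of the deck and roughly level (contact force between the fingers and plate above 2 N and contact force between plate and deck below 0.01 N and angle between plate's own z axis and vertical below 0.35 rad and height (world z) of plate above 0.055 m), for 0.2 s.
At the end, for the whole second after the job is handed in: the plate lies at rest and flat (within 0.05 rad) in the stage's channel, its end within 3 mm of the end stop, released (x of plate in the frame of stage_seat between -0.003 and 0.003 m and y of plate in the frame of stage_seat between -0.004 and 0.004 m and z of plate in the frame of stage_seat between -0.003 and 0.003 m and angle between plate's own z axis and vertical below 0.05 rad and angle between the x axis of plate and the x axis of stage_seat, either way round below 0.08 rad and linear speed of plate below 0.02 m/s); the robot touches nothing.
It fails at once if the plate is pressed against the deck, or the fingers against the deck, with more than 40 N (contact force between any of plate, the fingers and deck above 40 N).
It fails at once if the plate is pushed against the stage, or the fingers against the stage, with more than 40 N (contact force between any of plate, the fingers and stage above 40 N).
It fails at once if the plate is dropped or stood on its edge (height (world z) of plate below 0.03 m or angle between plate's own z axis and vertical above 0.8 rad).
It fails at once if a small thing on the deck is shifted by more than 25 mm or tipped (distance of any of jar, lens_ring, weight from where it was at the start of the episode above 0.025 m or angle between any of jar, lens_ring, weight's own z axis and vertical above 0.5 rad).
It also fails if it takes over 72 s, if anything falls off the work surface, if the arm or the gripper's body presses on something with over 40 N, if the wrist force passes 120 N, or if a joint passes its speed limit or range.

### The arm

A 6-joint arm with a two-finger parallel gripper is mounted at the origin on the work surface. World frame = base frame: x ahead of the robot, y to its left, z up, the work surface at z = 0. Lengths are in m, angles in rad, forces in N, time in s.
With the tool pointing down it reaches from about 0.225 to 0.875 m from the base axis. Payload 3.4 kg.
Tool frame: the origin (TCP) lies between the finger pads; the fingertips stand 25 mm ahead of it and the grasp point (between the pads) lies 6 mm ahead of it (manip.tips_ahead is the distance from the TCP to the fingertips, in m); z points along the fingers, x is the direction in which the jaws open and shut, and the axes are right-handed (so a half turn about z gives the same grasp; the last joint's range is limited). The gripper opens to 85 mm and grips with 20 to 120 N. Pads are 22 mm wide; open, the fingers measure 114 mm over their backs; the gripper's body (76 mm by 85 mm) begins 54 mm behind the grasp point. The pads swing forward as they close: fully open they stand 13 mm farther back than shut.
Start: joints at [1.16, 0.276, 1.505, -0, 1.361, -0.121], TCP at [0.164, 0.551, 0.256] pointing down, gripper open.
Joint ranges: [-2.89, 2.89], [-0.75, 2.08], [0.22, 2.7], [-1.18, 4.32], [0.11, 2.71], [-2.7, 2.7]. Speed limits (rad/s): [2.57, 2.57, 3.14, 3.14, 3.14, 3.14].

### API

Orientations are given as a unit quaternion [w, x, y, z].
In Python, from rig import manip gives the robot as it stands. The module is installed in compiled form; this text tells all that it offers.
- The arm moves only by the tool send_rows, never from a script. Its argument "plan" is a list of rows, each an object with "linear": the shift along the tool's x, y, z in m, a list of three; "delta_rot": the turn, a rotation vector about the tool's x, y, z in degrees, a list of three; "fingers": the finger opening in m, from 0 to 0.0854. A call has 1 to 12 rows; each row shifts and turns the pose as measured when the row begins, along the tool's axes as they then stand; what a row does not reach is not made up. A row lasts 1/12 s, in which the tool goes at most 41.7 mm and 7.16 degrees, less where a joint would pass 70% of its speed; a pose out of reach is approached as far as the arm can. A call with a gripper value outside its range is refused whole. The fingers move at their own pace and stop on an object; "force" is the grip in N (left out, the last holds). Time passes only in rows, so rows that do not move let the fingers close. It gives the time, the measured TCP pose, the force and the opening at its end, in the units of the state.
- manip.get_state(): the state, without advancing time (a new reading comes with each control period).
- manip.get_image(name): name is "scene" or "top" or "wrist"; returns the picture (384x512x3 uint8, red, green, blue); there is no depth.
- manip.camera_info(name): a dict with "K" (3x3 intrinsics, pixels), "rvec" (rotation vector, rad) and "tvec" (3), from world to camera coordinates, as OpenCV has them. Camera axes: x right, y down, z forward; pixel columns grow to the right and rows downward; lengths in m; the calibration is good to about 2 mm. A picture is of the moment at which its call begins: read the wrist's pose just before it. camera_info takes no time and is no camera call; for the wrist camera it gives the pose at the moment of the call.
- manip.sign_off(): hands the job in, once; it reports no verdict.
Trained networks look in the newest picture that a camera, given by its name, has taken for a name from the list of things; names that differ only in an ending like _2 or _b are one class to them, and where a whole thing is asked for, a point or a joint stands for the part that bears it (a point fixed in the world has none). Each returns a list of dicts, best first, with "p" (0 to 1); they miss things now and then, are a little off and sometimes report something else, mostly with a low value. They report only what shows in the picture. A call takes as long as a camera call.
- manip.find_in(thing, camera): "extent" ([left, top, right, bottom] in pixels, round what is visible of it).
- manip.masks_of(thing, camera): "pixels" (384x512 bool, what is visible of it) and "extent" ([left, top, right, bottom] in pixels, round what is visible of it).
The state is a dict: "clock": time; "qpos": joint angles; "qd": joint speeds; "effort": joint torques, N m; "position": TCP position; "ee_rot": TCP orientation; "contact_force": force on the tool from outside, world axes, zero at the start; "moment": the same for the moment, N m; "width": finger opening in m.
Only numpy, scipy, OpenCV 4.12 (cv2) and the standard library are available. Lean on these libraries where they do the work, as an engineer would, in place of code of your own. Each camera call takes 0.05 s, during which the arm holds its last target. There are 200 camera calls.

## Working session

There is one attempt and no reset: what is moved stays moved. The work goes in short steps, Python scripts to look and compute and a tool call to move; the robot and the scene stay as the last step left them, time stands still between calls to the robot, and variables do not carry over. Pictures are saved under pics/ and viewed, about 8 in all and at most 12, crops included, and the job is handed in when it is done.

Besides the shell and the picture viewer there is one more tool, called after "Call:" as a command line: name --argument value ..., lists and objects as JSON in quotes. send_rows: Moves the arm, as the interface text tells. Its arguments: {"type":"object","properties":{"plan":{"type":"array","items":{"type":"object","properties":{"linear":{"type":"array","items":{"type":"number"}},"delta_rot":{"type":"array","items":{"type":"number"}},"fingers":{"type":"number"}}}},"force":{"type":"number"}},"required":["plan"]}

```bash
mkdir -p pics; cat > h.py <<'E'
import numpy as np, cv2
from scipy.spatial.transform import Rotation as R
from rig import manip
def snap(n,f=None):
    im=manip.get_image(n)
    if f: cv2.imwrite('pics/'+f,im[:,:,::-1])
    return im
def cam(n):
    c=manip.camera_info(n); return np.array(c['K']),cv2.Rodrigues(np.array(c['rvec']))[0],np.array(c['tvec'],float).ravel()
def toplane(px,n,z):
    K,Rm,t=cam(n); px=np.atleast_2d(px).astype(float)
    d=(np.linalg.inv(K)@np.c_[px,np.ones(len(px))].T).T@Rm; o=-Rm.T@t
    return o+d*((z-o[2])/d[:,2])[:,None]
def proj(P,n):
    K,Rm,t=cam(n); q=(np.atleast_2d(P)@Rm.T+t)@K.T; return q[:,:2]/q[:,2:]
def st():
    s=manip.get_state(); q=s['ee_rot']
    return s,np.array(s['position']),R.from_quat([q[1],q[2],q[3],q[0]])
def rect(m):
    c=cv2.findContours(m.astype(np.uint8),0,2)[0]; return cv2.minAreaRect(max(c,key=cv2.contourArea))
E
python3 - <<'E'
from h import *
s,p,r=st(); print(s['clock'],p,r.as_matrix().round(3).tolist(),s['width'],manip.tips_ahead)
a=snap('top'); 
for t in ['plate','stage','deck','jar','lens_ring','weight']:
    for d in manip.masks_of(t,'top')[:1]:
        print(t,d['p'],d['extent'],rect(d['pixels']))
b=snap('scene')
K,Rm,t=cam('top');print(K.tolist(),(-Rm.T@t).tolist())
cv2.imwrite('pics/a.png',cv2.resize(a,(800,600))[:,:,::-1]); cv2.imwrite('pics/b.png',b[:,:,::-1])
E
```

```text
0.0 [0.16411559 0.55057332 0.25544811] [[0.286, 0.958, -0.001], [0.958, -0.286, -0.002], [-0.002, -0.0, -1.0]] 0.08523702365155719 0.025
plate 0.65 [178.9, 175.9, 198.0, 226.7] ((186.0, 200.5), (51.0, 18.0), 90.0)
stage 0.88 [308.8, 197.8, 357.4, 251.2] ((332.82000732421875, 222.26002502441406), (41.57787322998047, 49.214630126953125), 8.130102157592773)
deck 0.89 [141.0, 138.3, 243.0, 237.3] ((192.20606994628906, 187.64254760742188), (103.23136901855469, 99.5802230834961), 2.2025983333587646)
jar 0.49 [154.2, 137.9, 170.4, 154.0] ((160.00001525878906, 143.50001525878906), (17.677669525146484, 13.435027122497559), 45.0)
lens_ring 0.62 [228.9, 196.6, 240.6, 209.0] ((232.5, 203.5), (11.0, 11.0), 90.0)
weight 0.75 [224.6, 138.6, 233.0, 157.2] ((229.0, 147.5), (15.0, 12.0), 90.0)
[[430.38159550164374, 0.0, 262.3028362764969], [0.0, 430.38159550164374, 192.98128241166947], [0.0, 0.0, 1.0]] [0.3958020234390865, -0.021088106895731557, 1.0753679962344693]
```

View pics/a.png

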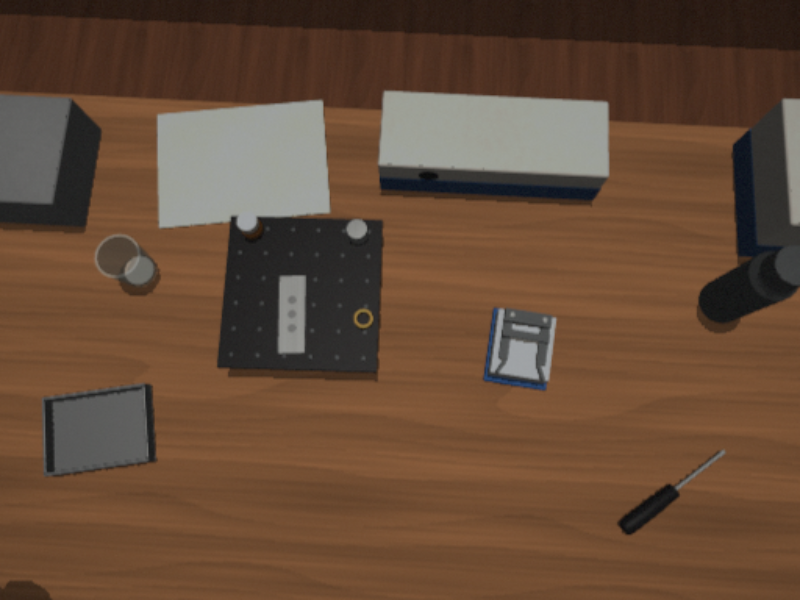

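View pics/b.png

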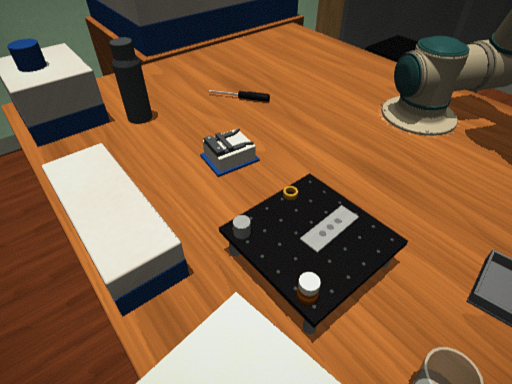

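```bash
python3 - <<'E'
from h import *
a=snap('top'); g=cv2.cvtColor(a,cv2.COLOR_RGB2GRAY)
for t,z in [('plate',.075),('stage',.06),('jar',.12),('lens_ring',.085),('weight',.1)]:
    d=manip.masks_of(t,'top')[0]; b=cv2.boxPoints(rect(d['pixels'])); P=toplane(b,'top',z)
    print(t,P.mean(0).round(4),P[:,:2].round(3).tolist())
# plate thresholded
m=(g[165:235,165:210]>110).astype(np.uint8); full=np.zeros(g.shape,np.uint8); full[165:235,165:210]=m
full=cv2.morphologyEx(full,cv2.MORPH_CLOSE,np.ones((7,7)))
r=rect(full); print(r); print(toplane(cv2.boxPoints(r),'top',.0755)[:,:2].round(4).tolist())
# deck corners from the 800px view
c=np.array([[219,368],[377,372],[382,220],[232,217]])*.64
for z in (.065,.0725,.08):
    P=toplane(c,'top',z)[:,:2]; print(z,P.round(4).tolist(),np.linalg.norm(P-np.roll(P,-1,0),axis=1).round(4))
cv2.imwrite('pics/c.png',np.hstack([cv2.resize(a[130:245,135:250],(400,400),interpolation=2),cv2.resize(a[185:260,295:370],(400,400),interpolation=2)])[:,:,::-1])
E
```

```text
plate [0.5871 0.1757 0.075 ] [[0.645, 0.202], [0.647, 0.161], [0.529, 0.15], [0.527, 0.19]]
stage [ 0.5571 -0.174   0.06  ] [[0.502, -0.118], [0.621, -0.131], [0.612, -0.231], [0.494, -0.216]]
jar [0.7109 0.2415 0.12  ] [[0.714, 0.268], [0.738, 0.249], [0.707, 0.215], [0.684, 0.234]]
lens_ring [0.5844 0.0676 0.085 ] [[0.598, 0.082], [0.599, 0.056], [0.571, 0.054], [0.569, 0.079]]
weight [0.7145 0.0836 0.1   ] [[0.714, 0.107], [0.739, 0.086], [0.715, 0.06], [0.69, 0.081]]
((186.0, 200.49998474121094), (48.99999237060547, 15.999998092651367), 90.0)
[[0.6449, 0.2016], [0.647, 0.1631], [0.5289, 0.1524], [0.5268, 0.1899]]
0.065 [[0.4984, 0.2788], [0.5056, 0.0404], [0.746, 0.0486], [0.7381, 0.2863]] [0.2385 0.2405 0.2378 0.2398]
0.0725 [[0.4976, 0.2766], [0.5048, 0.04], [0.7434, 0.0481], [0.7355, 0.284]] [0.2367 0.2387 0.2361 0.238 ]
0.08 [[0.4969, 0.2743], [0.504, 0.0395], [0.7408, 0.0475], [0.733, 0.2817]] [0.2349 0.2369 0.2343 0.2362]
```

View pics/c.png

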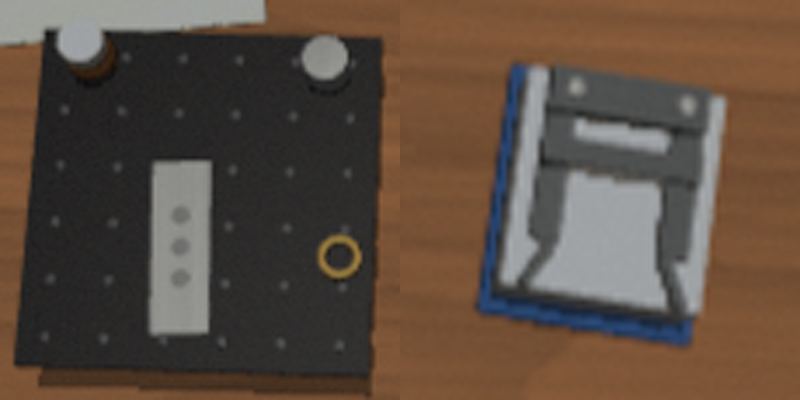

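Call:
send_rows --plan '[{"delta_rot":[0,0,-5.5],"fingers":0.012},{"delta_rot":[0,0,-5.5],"fingers":0.012},{"delta_rot":[0,0,-5.5],"fingers":0.012},{"delta_rot":[0,0,-5.5],"fingers":0.012},{"linear":[-0.026,0.03,0],"fingers":0.012},{"linear":[-0.026,0.03,0],"fingers":0.012},{"linear":[-0.026,0.03,0],"fingers":0.012},{"linear":[-0.026,0.03,0],"fingers":0.012},{"linear":[-0.026,0.03,0],"fingers":0.012},{"linear":[-0.026,0.03,0],"fingers":0.012},{"linear":[-0.026,0.03,0],"fingers":0.012},{"linear":[-0.026,0.03,0],"fingers":0.012}]'

```text
$.plan[0]: bad value
```

```bash
cat > go.py <<'E'
# python3 go.py x y z yaw_of_tool_x_deg : remaining shift in tool axes
import sys
from h import *
s,p,r=st(); M=r.as_matrix(); x,y,z,yaw=map(float,sys.argv[1:])
print('clock',round(s['clock'],2),'pos',p.round(4),'F',np.round(s['contact_force'],1),'w',round(s['width'],4))
a=np.deg2rad(yaw); X=np.array([np.cos(a),np.sin(a),0]); T=np.c_[X,np.cross([0,0,-1],X),[0,0,-1]]
print('rot',(np.rad2deg(R.from_matrix(M.T@T).as_rotvec())).round(2),'shift now-axes',(M.T@(np.array([x,y,z])-p)).round(4),'after rot',(T.T@(np.array([x,y,z])-p)).round(4))
E
python3 go.py 0.675 0.185 0.2 95.2
```

```text
clock 0.7 pos [0.1643 0.551  0.2564] F [ 0.1  0.9 -0.6] w 0.0852
rot [ 0.00e+00 -1.00e-02 -2.18e+01] shift now-axes [-0.2049  0.594   0.0563] after rot [-0.4108  0.4754  0.0564]
```

All three fields are needed in every row.

Call:
send_rows --plan '[{"linear":[0,0,0],"delta_rot":[0,0,-5.5],"fingers":0.012},{"linear":[0,0,0],"delta_rot":[0,0,-5.5],"fingers":0.012},{"linear":[0,0,0],"delta_rot":[0,0,-5.5],"fingers":0.012},{"linear":[0,0,0],"delta_rot":[0,0,-5.5],"fingers":0.012},{"linear":[-0.026,0.03,0],"delta_rot":[0,0,0],"fingers":0.012},{"linear":[-0.026,0.03,0],"delta_rot":[0,0,0],"fingers":0.012},{"linear":[-0.026,0.03,0],"delta_rot":[0,0,0],"fingers":0.012},{"linear":[-0.026,0.03,0],"delta_rot":[0,0,0],"fingers":0.012},{"linear":[-0.026,0.03,0],"delta_rot":[0,0,0],"fingers":0.012},{"linear":[-0.026,0.03,0],"delta_rot":[0,0,0],"fingers":0.012},{"linear":[-0.026,0.03,0],"delta_rot":[0,0,0],"fingers":0.012},{"linear":[-0.026,0.03,0],"delta_rot":[0,0,0],"fingers":0.012}]'

```text
clock: 1.7
position: [0.4299, 0.3722, 0.2559]
ee_rot: [-0.003, 0.659, 0.752, 0.002]
contact_force: [0.3, 0.7, 0.2]
width: 0.0119
```

```bash
python3 go.py 0.675 0.185 0.2 95.2
```

```text
clock 1.7 pos [0.4299 0.3722 0.2559] F [0.3 0.7 0.2] w 0.0119
rot [-0.06 -0.41  2.29] shift now-axes [-0.2179  0.2187  0.0541] after rot [-0.2086  0.2272  0.0559]
```

Call:
send_rows --plan '[{"linear":[-0.027,0.027,0.0],"delta_rot":[0,0,0],"fingers":0.012},{"linear":[-0.027,0.027,0.0],"delta_rot":[0,0,0],"fingers":0.012},{"linear":[-0.027,0.027,0.0],"delta_rot":[0,0,0],"fingers":0.012},{"linear":[-0.027,0.027,0],"delta_rot":[0,0,0],"fingers":0.012},{"linear":[-0.027,0.027,0],"delta_rot":[0,0,0],"fingers":0.012},{"linear":[-0.027,0.027,0],"delta_rot":[0,0,0],"fingers":0.012},{"linear":[-0.027,0.027,0.01],"delta_rot":[0,0,0],"fingers":0.012},{"linear":[-0.02,0.02,0.01],"delta_rot":[0,0,0],"fingers":0.012},{"linear":[0,0,0.0],"delta_rot":[0,0,0],"fingers":0.012}]'

```text
clock: 2.45
position: [0.6825, 0.1748, 0.234]
ee_rot: [0.0, 0.662, 0.749, 0.005]
contact_force: [0.6, 1.3, -0.7]
width: 0.0119
```

```bash
python3 go.py 0.675 0.185 0.2 95.2; python3 - <<'E'
from h import *
K,Rm,t=cam('wrist'); print((-Rm.T@t).round(4).tolist(), Rm.round(2).tolist(),K[0,0])
w=snap('wrist','d.png')
for t,z in [('plate',.0755),('deck',.0725)]:
  for d in manip.masks_of(t,'wrist')[:1]:
    b=cv2.boxPoints(rect(d['pixels'])); print(t,d['p'],d['extent'],toplane(b,'wrist',z)[:,:2].round(4).tolist())
E
```

```text
clock 2.45 pos [0.6825 0.1748 0.234 ] F [ 0.6  1.3 -0.7] w 0.0119
rot [ 0.43 -0.32  1.82] shift now-axes [ 0.0109 -0.0064  0.034 ] after rot [ 0.0108 -0.0065  0.034 ]
[0.6082, 0.1647, 0.3497] [[-0.12, 0.99, 0.01], [0.95, 0.12, 0.3], [0.3, 0.04, -0.95]] 343.37774269968486
plate 0.72 [240.4, 1.3, 299.6, 137.5] [[0.6472, 0.1645], [0.5495, 0.1568], [0.5458, 0.1957], [0.6433, 0.2081]]
deck 0.71 [94.8, 1.6, 421.9, 251.0] [[0.5632, 0.0502], [0.5325, 0.2861], [0.7301, 0.342], [0.7662, 0.048]]
```

View pics/d.png

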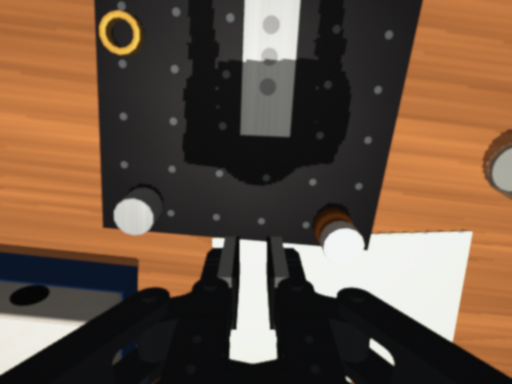

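Call:
send_rows --plan '[{"linear":[0.01,-0.01,0.02],"delta_rot":[0.4,-0.3,1.8],"fingers":0.012},{"linear":[0,0,0.025],"delta_rot":[0,0,0],"fingers":0.012},{"linear":[0,0,0.025],"delta_rot":[0,0,0],"fingers":0.012},{"linear":[0,0,0.025],"delta_rot":[0,0,0],"fingers":0.012},{"linear":[0,0,0.015],"delta_rot":[0,0,0],"fingers":0.012},{"linear":[0,0,0],"delta_rot":[0,0,0],"fingers":0.012}]'

```text
clock: 3.1
position: [0.6616, 0.1994, 0.1317]
ee_rot: [-0.001, 0.67, 0.743, 0.006]
contact_force: [-1.2, -0.3, 0.2]
width: 0.0123
```

```bash
python3 go.py 0.672 0.184 0.11 95.2
```

```text
clock 3.1 pos [0.6616 0.1994 0.1317] F [-1.2 -0.3  0.2] w 0.0123
rot [ 0.5  -0.53  0.73] shift now-axes [-0.0166  0.0085  0.0216] after rot [-0.0163  0.0089  0.0217]
```

Call:
send_rows --plan '[{"linear":[-0.012,0.007,0],"delta_rot":[0.5,-0.5,0.7],"fingers":0.012},{"linear":[0,0,0],"delta_rot":[0,0,0],"fingers":0.012},{"linear":[0,0,0],"delta_rot":[0,0,0],"fingers":0.012}]'

```text
clock: 3.35
position: [0.6689, 0.1908, 0.1352]
ee_rot: [0.0, 0.673, 0.74, 0.001]
contact_force: [-0.1, 0.5, -0.1]
width: 0.0119
```

```bash
python3 go.py 0.672 0.184 0.11 95.2
```

```text
clock 3.35 pos [0.6689 0.1908 0.1352] F [-0.1  0.5 -0.1] w 0.0119
rot [ 0.09 -0.04  0.24] shift now-axes [-0.0071  0.0024  0.0252] after rot [-0.0071  0.0025  0.0252]
```

Call:
send_rows --plan '[{"linear":[-0.007,0.003,0.007],"delta_rot":[0,0,0],"fingers":0.012},{"linear":[0,0,0.007],"delta_rot":[0,0,0],"fingers":0.012},{"linear":[0,0,0.007],"delta_rot":[0,0,0],"fingers":0.012},{"linear":[0,0,0.003],"delta_rot":[0,0,0],"fingers":0.012},{"linear":[0,0,0],"delta_rot":[0,0,0],"fingers":0.012},{"linear":[0,0,0],"delta_rot":[0,0,0],"fingers":0.012}]'

```text
clock: 3.85
position: [0.6757, 0.1832, 0.1133]
ee_rot: [0.003, 0.673, 0.739, 0.004]
contact_force: [0.2, 0.3, 0.4]
width: 0.0121
```

```bash
python3 go.py 0.672 0.184 0.105 95.2
```

```text
clock 3.85 pos [0.6757 0.1832 0.1133] F [0.2 0.3 0.4] w 0.0121
rot [ 0.54 -0.08  0.17] shift now-axes [ 0.0011 -0.0037  0.0082] after rot [ 0.0011 -0.0036  0.0083]
```

Call:
send_rows --plan '[{"linear":[0,0,0.002],"delta_rot":[0.3,0,0],"fingers":0.012},{"linear":[0,0,0.002],"delta_rot":[0,0,0],"fingers":0.012},{"linear":[0,0,0.002],"delta_rot":[0,0,0],"fingers":0.012},{"linear":[0,0,0.002],"delta_rot":[0,0,0],"fingers":0.012},{"linear":[0,0,0.0],"delta_rot":[0,0,0],"fingers":0.012}]'

```text
clock: 4.27
position: [0.6757, 0.1834, 0.1044]
ee_rot: [0.001, 0.673, 0.739, 0.002]
contact_force: [0.0, -0.4, 0.1]
width: 0.0119
```

Call:
send_rows --plan '[{"linear":[0,0,0.002],"delta_rot":[0,0,0],"fingers":0.012},{"linear":[0,0,0.002],"delta_rot":[0,0,0],"fingers":0.012}]'

```text
clock: 4.43
position: [0.676, 0.1836, 0.1005]
ee_rot: [0.001, 0.673, 0.74, 0.002]
contact_force: [-0.8, -0.5, 0.3]
width: 0.0117
```

Call:
send_rows --plan '[{"linear":[0,0,0.0015],"delta_rot":[0,0,0],"fingers":0.012},{"linear":[0,0,0.0015],"delta_rot":[0,0,0],"fingers":0.012}]'

```text
clock: 4.6
position: [0.6759, 0.1836, 0.0972]
ee_rot: [0.001, 0.673, 0.74, 0.002]
contact_force: [-0.2, -0.8, 0.9]
width: 0.0119
```

Call:
send_rows --plan '[{"linear":[0,0,0.001],"delta_rot":[0,0,0],"fingers":0.012},{"linear":[0,0,0.001],"delta_rot":[0,0,0],"fingers":0.012}]'

```text
clock: 4.77
position: [0.6758, 0.1836, 0.0948]
ee_rot: [0.001, 0.673, 0.74, 0.002]
contact_force: [0.8, 0.0, -0.3]
width: 0.0119
```

Call:
send_rows --plan '[{"linear":[0,0,0.001],"delta_rot":[0,0,0],"fingers":0.012},{"linear":[0,0,0.001],"delta_rot":[0,0,0],"fingers":0.012}]'

```text
clock: 4.93
position: [0.6758, 0.1836, 0.0943]
ee_rot: [0.001, 0.673, 0.74, 0.002]
contact_force: [-2.4, -1.4, 7.1]
width: 0.0119
```

Call:
send_rows --plan '[{"linear":[0,0,0.001],"delta_rot":[0,0,0],"fingers":0.012}]'

```text
clock: 5.02
position: [0.6758, 0.1836, 0.0944]
ee_rot: [0.001, 0.673, 0.74, 0.002]
contact_force: [-2.2, -0.3, 4.8]
width: 0.0121
```

Call:
send_rows --plan '[{"linear":[0,0,0.001],"delta_rot":[0,0,0],"fingers":0.012}]'

```text
clock: 5.1
position: [0.6758, 0.1836, 0.0943]
ee_rot: [0.001, 0.673, 0.74, 0.002]
contact_force: [-1.3, 0.1, 5.5]
width: 0.0122
```

Call:
send_rows --plan '[{"linear":[0,0,-0.0012],"delta_rot":[0,0,0],"fingers":0.012},{"linear":[0,-0.004,0],"delta_rot":[0,0,0],"fingers":0.012},{"linear":[0,-0.004,0],"delta_rot":[0,0,0],"fingers":0.012},{"linear":[0,-0.004,0],"delta_rot":[0,0,0],"fingers":0.012},{"linear":[0,0,0],"delta_rot":[0,0,0],"fingers":0.012}]'

```text
clock: 5.52
position: [0.6627, 0.1824, 0.0948]
ee_rot: [0.001, 0.673, 0.74, 0.002]
contact_force: [-2.3, 0.9, -0.4]
width: 0.012
```

```bash
python3 go.py 0.600 0.177 0.0952 95.2
```

```text
clock 5.52 pos [0.6627 0.1824 0.0948] F [-2.3  0.9 -0.4] w 0.012
rot [ 0.3  -0.09  0.19] shift now-axes [ 0.0005 -0.0629 -0.0007] after rot [ 0.0003 -0.0629 -0.0004]
```

Call:
send_rows --plan '[{"linear":[0,-0.004,-0.0005],"delta_rot":[0.2,0,0],"fingers":0.012},{"linear":[0,-0.004,0],"delta_rot":[0,0,0],"fingers":0.012},{"linear":[0,-0.004,0],"delta_rot":[0,0,0],"fingers":0.012},{"linear":[0,-0.004,0],"delta_rot":[0,0,0],"fingers":0.012},{"linear":[0,-0.004,0],"delta_rot":[0,0,0],"fingers":0.012},{"linear":[0,-0.004,0],"delta_rot":[0,0,0],"fingers":0.012},{"linear":[0,0,0],"delta_rot":[0,0,0],"fingers":0.012}]'

```text
clock: 6.1
position: [0.6363, 0.1799, 0.0951]
ee_rot: [0.0, 0.673, 0.74, 0.001]
contact_force: [-0.2, 0.3, -0.6]
width: 0.0116
```

```bash
python3 go.py 0.600 0.177 0.0952 95.2; python3 - <<'E'
from h import *
w=snap('wrist','e.png')
for d in manip.masks_of('plate','wrist')[:1]:
    b=cv2.boxPoints(rect(d['pixels'])); print(d['p'],d['extent'],toplane(b,'wrist',.073)[:,:2].round(4).tolist())
E
```

```text
clock 6.1 pos [0.6363 0.1799 0.0951] F [-0.2  0.3 -0.6] w 0.0116
rot [ 0.13 -0.09  0.19] shift now-axes [ 0.0005 -0.0364 -0.0002] after rot [ 0.0004 -0.0364 -0.0001]
```

View pics/e.png

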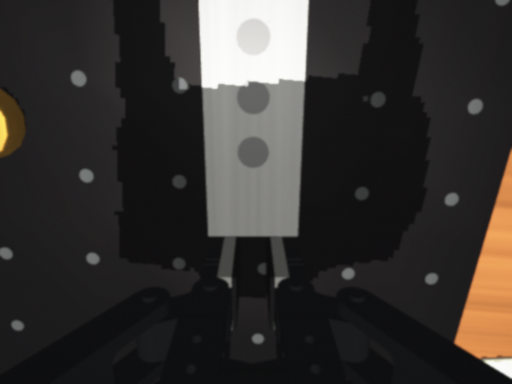

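```bash
python3 - <<'E'
from h import *
print(toplane([[208,236],[298,236],[253,236],[253,97],[253,152],[253,36]],'wrist',.0725)[:,:2].round(4).tolist())
E
```

```text
[[0.6295, 0.1593], [0.6258, 0.1989], [0.6277, 0.1791], [0.5686, 0.1735], [0.5902, 0.1755], [0.5468, 0.1714]]
```

Call:
send_rows --plan '[{"linear":[0,-0.004,0],"delta_rot":[0.1,0,0],"fingers":0.012},{"linear":[0,-0.004,0],"delta_rot":[0,0,0],"fingers":0.012},{"linear":[0,-0.004,0],"delta_rot":[0,0,0],"fingers":0.012},{"linear":[0,-0.004,0],"delta_rot":[0,0,0],"fingers":0.012},{"linear":[0,-0.004,0],"delta_rot":[0,0,0],"fingers":0.012},{"linear":[0,-0.004,0],"delta_rot":[0,0,0],"fingers":0.012},{"linear":[0,-0.004,0],"delta_rot":[0,0,0],"fingers":0.012},{"linear":[0,-0.003,0],"delta_rot":[0,0,0],"fingers":0.012},{"linear":[0,0,0],"delta_rot":[0,0,0],"fingers":0.012}]'

```text
clock: 6.95
position: [0.6037, 0.1768, 0.0952]
ee_rot: [0.0, 0.673, 0.74, 0.002]
contact_force: [-0.1, 0.1, -0.4]
width: 0.0119
```

```bash
python3 go.py 0.592 0.177 0.0952 95.2
```

```text
clock 6.95 pos [0.6037 0.1768 0.0952] F [-0.1  0.1 -0.4] w 0.0119
rot [ 0.15 -0.1   0.18] shift now-axes [ 0.0013 -0.0116  0.    ] after rot [ 0.0013 -0.0116  0.    ]
```

Call:
send_rows --plan '[{"linear":[0,-0.004,0],"delta_rot":[0.1,0,0],"fingers":0.012},{"linear":[0,-0.004,0],"delta_rot":[0,0,0],"fingers":0.012},{"linear":[0,-0.003,0],"delta_rot":[0,0,0],"fingers":0.012},{"linear":[0,0,0],"delta_rot":[0,0,0],"fingers":0.012},{"linear":[0,0.004,0],"delta_rot":[0,0,0],"fingers":0.012},{"linear":[0,0,-0.03],"delta_rot":[0,0,0],"fingers":0.012},{"linear":[0,0,-0.03],"delta_rot":[0,0,0],"fingers":0.03},{"linear":[0,-0.02,-0.03],"delta_rot":[0,0,0],"fingers":0.07},{"linear":[0,-0.02,0],"delta_rot":[0,0,0],"fingers":0.07},{"linear":[0,-0.01,0],"delta_rot":[0,0,0],"fingers":0.07},{"linear":[0,0,0],"delta_rot":[0,0,0],"fingers":0.07}]'

```text
clock: 7.87
position: [0.5461, 0.171, 0.1874]
ee_rot: [-0.001, 0.673, 0.739, -0.0]
contact_force: [0.4, -0.2, 0.4]
width: 0.0697
```

```bash
python3 go.py 0.48 0.167 0.2 95.2;  python3 - <<'E'
from h import *
w=snap('wrist','f.png')
for d in manip.masks_of('plate','wrist')[:1]:
    b=cv2.boxPoints(rect(d['pixels'])); print(d['p'],d['extent'],toplane(b,'wrist',.0725)[:,:2].round(4).tolist())
E
```

```text
clock 7.87 pos [0.5461 0.171  0.1874] F [ 0.4 -0.2  0.4] w 0.0697
rot [-0.14 -0.08  0.15] shift now-axes [ 0.0022 -0.0662 -0.0125] after rot [ 0.002  -0.0662 -0.0126]
0.81 [225.4, 70.9, 287.3, 242.6] [[0.4673, 0.1446], [0.4636, 0.1831], [0.5809, 0.1973], [0.5851, 0.1527]]
```

View pics/f.png

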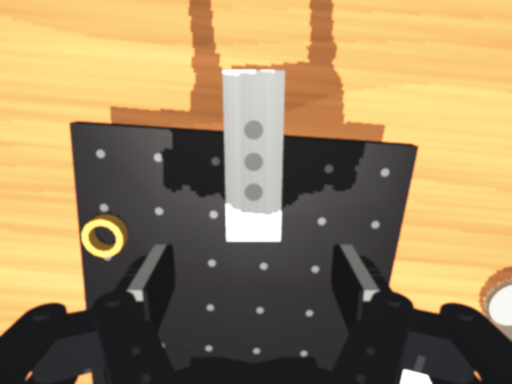

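```bash
python3 - <<'E'
from h import *
print(toplane([[73,124],[254,136],[415,146]],'wrist',.0695)[:,:2].round(4).tolist())
print(toplane([[222,71],[284,71],[281,241],[226,241],[254,162]],'wrist',.0725)[:,:2].round(4).tolist())
E
```

```text
[[0.5108, 0.0465], [0.5074, 0.1681], [0.5039, 0.2785]]
[[0.4679, 0.144], [0.4642, 0.1831], [0.5819, 0.1952], [0.5857, 0.1549], [0.5247, 0.1698]]
```

Call:
send_rows --plan '[{"linear":[0,-0.02,0],"delta_rot":[0,0,0],"fingers":0.07},{"linear":[0,-0.02,0],"delta_rot":[0,0,0],"fingers":0.07},{"linear":[0,-0.014,0],"delta_rot":[0,0,0],"fingers":0.07},{"linear":[0,0,0],"delta_rot":[0,0,0],"fingers":0.07},{"linear":[0,0,0],"delta_rot":[0,0,0],"fingers":0.07}]'

```text
clock: 8.38
position: [0.4964, 0.1658, 0.1814]
ee_rot: [-0.002, 0.674, 0.739, -0.002]
contact_force: [0.7, -0.3, 0.3]
width: 0.0702
```

```bash
python3 go.py 0.484 0.1655 0.075 95.4
```

```text
clock 8.38 pos [0.4964 0.1658 0.1814] F [ 0.7 -0.3  0.3] w 0.0702
rot [-0.3  -0.04 -0.12] shift now-axes [ 0.0008 -0.0118  0.1065] after rot [ 0.0008 -0.0124  0.1064]
```

Call:
send_rows --plan '[{"linear":[0.001,-0.012,0],"delta_rot":[-0.3,0,0],"fingers":0.07},{"linear":[0,0,0.02],"delta_rot":[0,0,0],"fingers":0.07},{"linear":[0,0,0.02],"delta_rot":[0,0,0],"fingers":0.07},{"linear":[0,0,0.015],"delta_rot":[0,0,0],"fingers":0.07},{"linear":[0,0,0],"delta_rot":[0,0,0],"fingers":0.07},{"linear":[0,0,0],"delta_rot":[0,0,0],"fingers":0.07}]'

```text
clock: 8.88
position: [0.4946, 0.1667, 0.123]
ee_rot: [0.002, 0.674, 0.739, 0.003]
contact_force: [-0.1, 0.5, 0.3]
width: 0.0701
```

```bash
python3 go.py 0.484 0.1655 0.075 95.4
```

```text
clock 8.88 pos [0.4946 0.1667 0.123 ] F [-0.1  0.5  0.3] w 0.0701
rot [ 0.42 -0.05 -0.18] shift now-axes [-0.0003 -0.011   0.0479] after rot [-0.0002 -0.0107  0.048 ]
```

Call:
send_rows --plan '[{"linear":[0,-0.004,0],"delta_rot":[0.4,0,0],"fingers":0.07},{"linear":[0,-0.004,0],"delta_rot":[0,0,0],"fingers":0.07},{"linear":[0,-0.002,0],"delta_rot":[0,0,0],"fingers":0.07},{"linear":[0,0,0.008],"delta_rot":[0,0,0],"fingers":0.07},{"linear":[0,0,0.008],"delta_rot":[0,0,0],"fingers":0.07},{"linear":[0,0,0.004],"delta_rot":[0,0,0],"fingers":0.07},{"linear":[0,0,0],"delta_rot":[0,0,0],"fingers":0.07}]'

```text
clock: 9.47
position: [0.488, 0.1664, 0.1042]
ee_rot: [0.002, 0.674, 0.738, 0.003]
contact_force: [-0.8, 0.3, 0.1]
width: 0.0699
```

```bash
python3 go.py 0.484 0.1655 0.075 95.4
```

```text
clock 9.47 pos [0.488  0.1664 0.1042] F [-0.8  0.3  0.1] w 0.0699
rot [ 0.4  -0.09 -0.19] shift now-axes [-0.0005 -0.0043  0.0292] after rot [-0.0005 -0.0041  0.0292]
```

Call:
send_rows --plan '[{"linear":[0,-0.004,0],"delta_rot":[0.3,0,0],"fingers":0.07},{"linear":[0,0,0],"delta_rot":[0,0,0],"fingers":0.07},{"linear":[0,0,0.006],"delta_rot":[0,0,0],"fingers":0.07},{"linear":[0,0,0.006],"delta_rot":[0,0,0],"fingers":0.07},{"linear":[0,0,0.006],"delta_rot":[0,0,0],"fingers":0.07},{"linear":[0,0,0.006],"delta_rot":[0,0,0],"fingers":0.07},{"linear":[0,0,0.004],"delta_rot":[0,0,0],"fingers":0.07},{"linear":[0,0,0],"delta_rot":[0,0,0],"fingers":0.07}]'

```text
clock: 10.13
position: [0.4835, 0.166, 0.0729]
ee_rot: [-0.0, 0.674, 0.738, 0.001]
contact_force: [-0.2, -0.2, 0.8]
width: 0.0697
```

```bash
python3 go.py 0.484 0.1655 0.075 95.4
```

```text
clock 10.13 pos [0.4835 0.166  0.0729] F [-0.2 -0.2  0.8] w 0.0697
rot [ 0.04 -0.09 -0.19] shift now-axes [-0.0005  0.0005 -0.0021] after rot [-0.0005  0.0005 -0.0021]
```

Call:
send_rows --plan '[{"linear":[0,0,-0.002],"delta_rot":[0,0,0],"fingers":0.05},{"linear":[0,0,0],"delta_rot":[0,0,0],"fingers":0.042},{"linear":[0,0,0],"delta_rot":[0,0,0],"fingers":0.036},{"linear":[0,0,0],"delta_rot":[0,0,0],"fingers":0.036},{"linear":[0,0,0],"delta_rot":[0,0,0],"fingers":0.036},{"linear":[0,0,0],"delta_rot":[0,0,0],"fingers":0.036}]' --force 25

```text
clock: 10.63
position: [0.4834, 0.1659, 0.0749]
ee_rot: [-0.001, 0.674, 0.738, 0.0]
contact_force: [0.1, -0.4, -0.6]
width: 0.0389
```

Call:
send_rows --plan '[{"linear":[0,0,0],"delta_rot":[0,0,0],"fingers":0.03},{"linear":[0,0,0],"delta_rot":[0,0,0],"fingers":0.03},{"linear":[0,0,0],"delta_rot":[0,0,0],"fingers":0.03},{"linear":[0,0,-0.002],"delta_rot":[0,0,0],"fingers":0.03},{"linear":[0,0,-0.003],"delta_rot":[0,0,0],"fingers":0.03},{"linear":[0,0,-0.004],"delta_rot":[0,0,0],"fingers":0.03},{"linear":[0,0,-0.005],"delta_rot":[0,0,0],"fingers":0.03},{"linear":[0,0,-0.005],"delta_rot":[0,0,0],"fingers":0.03},{"linear":[0,0,-0.004],"delta_rot":[0,0,0],"fingers":0.03},{"linear":[0,0,0],"delta_rot":[0,0,0],"fingers":0.03}]' --force 70

```text
clock: 11.47
position: [0.4833, 0.1659, 0.1006]
ee_rot: [-0.0, 0.674, 0.739, 0.001]
contact_force: [-0.1, 0.0, -1.8]
width: 0.0378
```

```bash
python3 go.py 0.484 0.1655 0.075 95.4;  python3 - <<'E'
from h import *
w=snap('wrist'); s=snap('scene')
cv2.imwrite('pics/g.png',np.hstack([w[:,100:450],cv2.resize(s[150:300,220:420],(512,384),interpolation=2)])[:,:800,::-1])
E
```

```text
clock 11.47 pos [0.4833 0.1659 0.1006] F [-0.1  0.  -1.8] w 0.0378
rot [ 0.01 -0.08 -0.19] shift now-axes [-0.0005  0.0006  0.0256] after rot [-0.0005  0.0006  0.0256]
```

View pics/g.png

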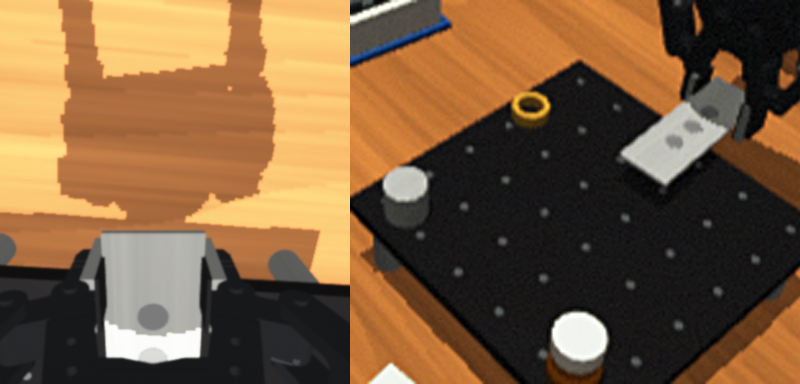

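Call:
send_rows --plan '[{"linear":[0,0,-0.01],"delta_rot":[0,0,0],"fingers":0.03},{"linear":[0,0,-0.02],"delta_rot":[0,0,0],"fingers":0.03},{"linear":[0,0,-0.025],"delta_rot":[0,0,3],"fingers":0.03},{"linear":[0,0,-0.025],"delta_rot":[0,0,3],"fingers":0.03},{"linear":[-0.01,0.005,-0.025],"delta_rot":[0,0,3],"fingers":0.03},{"linear":[-0.02,0.01,-0.02],"delta_rot":[0,0,3],"fingers":0.03},{"linear":[-0.025,0.012,-0.01],"delta_rot":[0,0,0],"fingers":0.03},{"linear":[-0.025,0.012,0],"delta_rot":[0,0,0],"fingers":0.03},{"linear":[-0.025,0.012,0],"delta_rot":[0,0,0],"fingers":0.03},{"linear":[-0.025,0.012,0],"delta_rot":[0,0,0],"fingers":0.03},{"linear":[-0.025,0.012,0],"delta_rot":[0,0,0],"fingers":0.03},{"linear":[-0.025,0.012,0],"delta_rot":[0,0,0],"fingers":0.03}]'

```text
clock: 12.57
position: [0.5475, -0.0253, 0.2472]
ee_rot: [-0.002, 0.748, 0.664, -0.0]
contact_force: [0.3, 0.3, -0.8]
width: 0.0376
```

```bash
python3 go.py 0.64 -0.17 0.25 83
```

```text
clock 12.57 pos [ 0.5475 -0.0253  0.2472] F [ 0.3  0.3 -0.8] w 0.0376
rot [-0.13 -0.11  0.16] shift now-axes [-0.1326  0.1091 -0.0033] after rot [-0.1323  0.1095 -0.0028]
```

Call:
send_rows --plan '[{"linear":[-0.02,0.016,0],"delta_rot":[0,0,0],"fingers":0.03},{"linear":[-0.02,0.016,0],"delta_rot":[0,0,0],"fingers":0.03},{"linear":[-0.02,0.016,0],"delta_rot":[0,0,0],"fingers":0.03},{"linear":[-0.02,0.016,0],"delta_rot":[0,0,0],"fingers":0.03},{"linear":[-0.02,0.016,0],"delta_rot":[0,0,0],"fingers":0.03},{"linear":[-0.014,0.011,0],"delta_rot":[0,0,0],"fingers":0.03},{"linear":[-0.007,0.006,0],"delta_rot":[0,0,0],"fingers":0.03},{"linear":[0,0,0],"delta_rot":[0,0,0],"fingers":0.03},{"linear":[0,0,0],"delta_rot":[0,0,0],"fingers":0.03}]'

```text
clock: 13.32
position: [0.6311, -0.1703, 0.2492]
ee_rot: [-0.002, 0.751, 0.661, -0.001]
contact_force: [0.1, -0.1, -0.9]
width: 0.0376
```

```bash
python3 go.py 0.64 -0.17 0.25 83;  python3 - <<'E'
from h import *
w=snap('wrist','h.png')
K,Rm,t=cam('wrist'); print((-Rm.T@t).round(4).tolist())
cv2.imwrite('pics/h2.png',cv2.resize(w,(800,600),interpolation=2)[:,:,::-1])
np.savez('wcam.npz',K=K,R=Rm,t=t)
E
```

```text
clock 13.32 pos [ 0.6311 -0.1703  0.2492] F [ 0.1 -0.1 -0.9] w 0.0376
rot [-0.22 -0.02 -0.27] shift now-axes [ 0.0015  0.0088 -0.0008] after rot [ 0.0014  0.0088 -0.0008]
[0.5579, -0.1608, 0.3657]
```

View pics/h2.png

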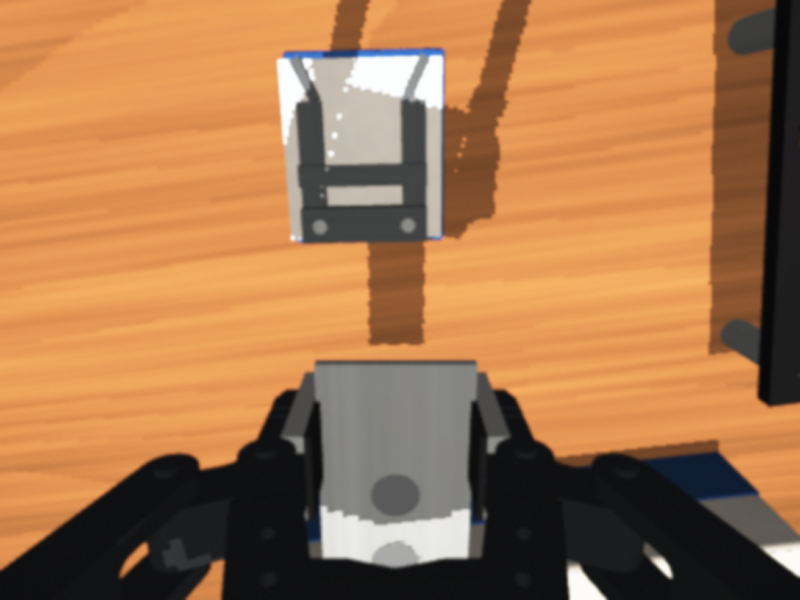

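```bash
python3 - <<'E'
import cv2
w=cv2.imread('pics/h.png'); cv2.imwrite('pics/i.png',cv2.resize(w[25:160,170:295],None,fx=4.4,fy=4.4,interpolation=cv2.INTER_CUBIC))
E
```

```text
(no output)
```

View pics/i.png

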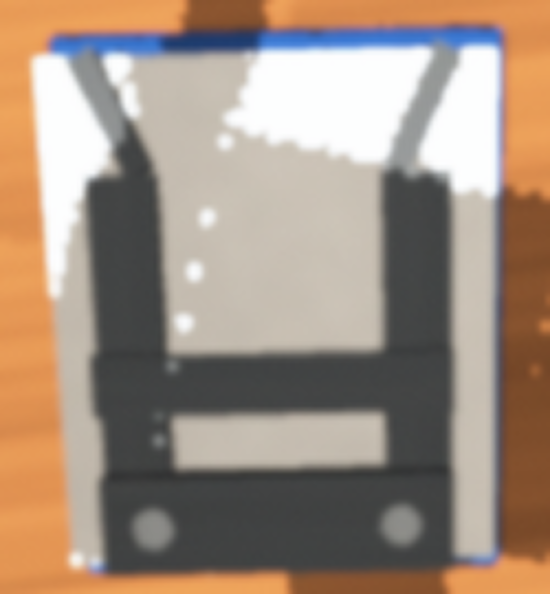

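```bash
cat > fit.py <<'E'
from h import *
from scipy.optimize import least_squares
c=np.load('wcam.npz'); K,Rm,t=c['K'],c['R'],c['t']
f=lambda a:(np.array(a)/4.4)+[170,25]-.4
def ray(px,z):
    d=(np.linalg.inv(K)@np.r_[px,1])@Rm; o=-Rm.T@t; return (o+d*((z-o[2])/d[2]))[:2]
# px, height, axis, value(m)
E=[((157,180),0,1,-.022),((165,345),0,1,-.022),((172,450),0,1,-.022),((385,180),0,1,.022),((386,345),0,1,.022),((386,450),0,1,.022),
((95,354),.013,0,.036),((452,348),.013,0,.036),((97,415),.014,0,.048),((386,411),.014,0,.048),((32,57),0,0,-.02),((500,45),0,0,-.02)]
def res(v):
    x,y,a,z=v; o=[]
    for p,h,k,val in E:
        q=ray(f(p),z+h)-[x,y]; o.append((np.array([[np.cos(a),np.sin(a)],[-np.sin(a),np.cos(a)]])@q)[k]-val)
    return np.array(o)
s=least_squares(res,[.53,-.17,-.12,.052],loss='soft_l1',f_scale=.001)
print(s.x.round(4),np.rad2deg(s.x[2]).round(2),(res(s.x)*1000).round(1))
for z in (.045,.0525,.06):
    r=least_squares(lambda v:res([*v,z]),s.x[:3]); print(z,r.x.round(4),(r.fun*1000).round(1))
E
python3 fit.py
```

```text
[ 0.5361 -0.1769 -0.1084  0.049 ] -6.21 [-0.3 -0.5 -0.3  0.6  0.4  0.1 -0.1 -0.  -0.4 -0.2  0.7  0.1]
0.045 [ 0.5361 -0.1771 -0.1078] [-0.6 -0.8 -0.6  0.9  0.7  0.4  0.1  0.2 -0.1  0.1  0.2 -0.4]
0.0525 [ 0.5361 -0.1767 -0.1086] [-0.1 -0.3 -0.   0.4  0.2 -0.1 -0.2 -0.2 -0.7 -0.6  1.2  0.6]
0.06 [ 0.5361 -0.1762 -0.1095] [ 0.4  0.2  0.5 -0.2 -0.4 -0.6 -0.6 -0.6 -1.4 -1.2  2.2  1.5]
```

```bash
python3 - <<'E'
from h import *
c=np.load('wcam.npz'); K,Rm,t=c['K'],c['R'],c['t']; s,p,r=st(); M=r.as_matrix()
o=-Rm.T@t
for px in [(316,361),(476,361),(323,550),(469,550)]:
    for dz in (.0025,.0015):
        d=(np.linalg.inv(K)@np.r_[np.array(px)*.64-.2,1])@Rm
        P=o+d*((p[2]-dz-o[2])/d[2]); print(px,dz,(M.T@(P-p)*1000).round(1))
E
python3 go.py 0.4448 -0.1676 0.1 83.8
```

```text
(316, 361) 0.0025 [-18.9 -21.    2.6]
(316, 361) 0.0015 [-18.8 -21.4   1.6]
(476, 361) 0.0025 [ 19.6 -21.    2.6]
(476, 361) 0.0015 [ 19.4 -21.4   1.6]
(323, 550) 0.0025 [-19.4  34.7   2.4]
(323, 550) 0.0015 [-19.2  33.8   1.4]
(469, 550) 0.0025 [20.2 34.7  2.4]
(469, 550) 0.0015 [20.  33.8  1.4]
clock 13.37 pos [ 0.631  -0.1701  0.2492] F [ 0.9 -0.6 -1.1] w 0.0376
rot [-0.22 -0.   -1.05] shift now-axes [-0.021  -0.1844  0.1499] after rot [-0.0176 -0.1853  0.1492]
```

Call:
send_rows --plan '[{"linear":[0,-0.015,0],"delta_rot":[-0.2,0,-1.0],"fingers":0.03},{"linear":[-0.003,-0.025,0],"delta_rot":[0,0,0],"fingers":0.03},{"linear":[-0.003,-0.025,0],"delta_rot":[0,0,0],"fingers":0.03},{"linear":[-0.003,-0.025,0.01],"delta_rot":[0,0,0],"fingers":0.03},{"linear":[-0.003,-0.025,0.02],"delta_rot":[0,0,0],"fingers":0.03},{"linear":[-0.003,-0.025,0.02],"delta_rot":[0,0,0],"fingers":0.03},{"linear":[-0.003,-0.02,0.02],"delta_rot":[0,0,0],"fingers":0.03},{"linear":[0,-0.01,0.02],"delta_rot":[0,0,0],"fingers":0.03},{"linear":[0,-0.005,0.02],"delta_rot":[0,0,0],"fingers":0.03},{"linear":[0,0,0.01],"delta_rot":[0,0,0],"fingers":0.03},{"linear":[0,0,0],"delta_rot":[0,0,0],"fingers":0.03},{"linear":[0,0,0],"delta_rot":[0,0,0],"fingers":0.03}]'

```text
clock: 14.37
position: [0.4388, -0.15, 0.1287]
ee_rot: [-0.002, 0.739, 0.674, 0.003]
contact_force: [0.8, 0.3, -0.1]
width: 0.0378
```

```bash
python3 go.py 0.4505 -0.1677 0.07 83.8
```

```text
clock 14.37 pos [ 0.4388 -0.15    0.1287] F [ 0.8  0.3 -0.1] w 0.0378
rot [ 0.06 -0.36  0.93] shift now-axes [-0.017   0.0132  0.0586] after rot [-0.0164  0.0135  0.0587]
```

Call:
send_rows --plan '[{"linear":[-0.005,0.004,0],"delta_rot":[0,-0.3,0.9],"fingers":0.03},{"linear":[-0.005,0.004,0.005],"delta_rot":[0,0,0],"fingers":0.03},{"linear":[-0.005,0.004,0.008],"delta_rot":[0,0,0],"fingers":0.03},{"linear":[0,0,0.008],"delta_rot":[0,0,0],"fingers":0.03},{"linear":[0,0,0.006],"delta_rot":[0,0,0],"fingers":0.03},{"linear":[0,0,0],"delta_rot":[0,0,0],"fingers":0.03},{"linear":[0,0,0],"delta_rot":[0,0,0],"fingers":0.03}]'

```text
clock: 14.95
position: [0.4545, -0.1684, 0.1025]
ee_rot: [0.004, 0.744, 0.668, 0.002]
contact_force: [-0.2, 0.3, -0.7]
width: 0.0376
```

```bash
python3 go.py 0.4505 -0.1677 0.07 83.8
```

```text
clock 14.95 pos [ 0.4545 -0.1684  0.1025] F [-0.2  0.3 -0.7] w 0.0376
rot [0.54 0.14 0.05] shift now-axes [ 0.0004 -0.0043  0.0325] after rot [ 0.0003 -0.004   0.0325]
```

Call:
send_rows --plan '[{"linear":[0,-0.003,0],"delta_rot":[0.5,0,0],"fingers":0.03},{"linear":[0,0,0.006],"delta_rot":[0,0,0],"fingers":0.03},{"linear":[0,0,0.006],"delta_rot":[0,0,0],"fingers":0.03},{"linear":[0,0,0.006],"delta_rot":[0,0,0],"fingers":0.03},{"linear":[0,0,0.004],"delta_rot":[0,0,0],"fingers":0.03},{"linear":[0,0,0],"delta_rot":[0,0,0],"fingers":0.03}]'

```text
clock: 15.45
position: [0.4508, -0.1679, 0.0782]
ee_rot: [0.0, 0.744, 0.668, -0.001]
contact_force: [-0.9, -0.0, -0.9]
width: 0.0377
```

```bash
python3 go.py 0.4505 -0.1677 0.07 83.8; python3 - <<'E'
from h import *
s=snap('scene'); print(proj([[.536,-.177,.05]],'scene'))
cv2.imwrite('pics/j.png',cv2.resize(s[80:190,170:310],None,fx=5,fy=5,interpolation=2)[:,:,::-1])
E
```

```text
clock 15.45 pos [ 0.4508 -0.1679  0.0782] F [-0.9 -0.  -0.9] w 0.0377
rot [-0.06  0.12  0.04] shift now-axes [ 0.0002 -0.0003  0.0082] after rot [ 0.0002 -0.0003  0.0082]
[[238.42896435 138.3874308 ]]
```

View pics/j.png

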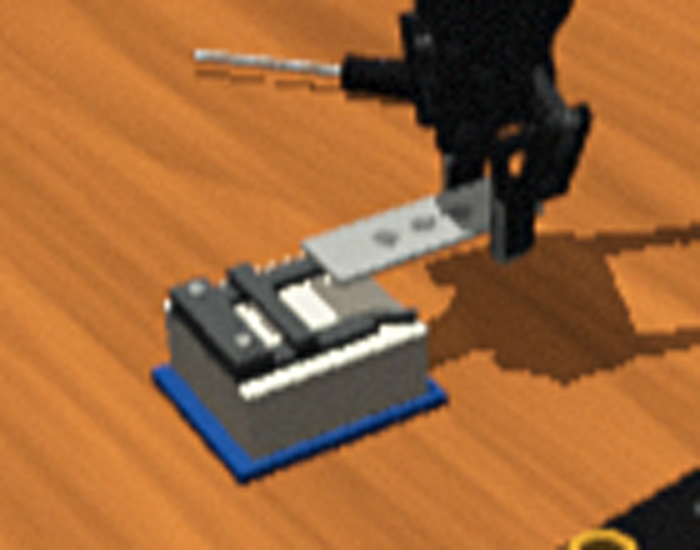

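Call:
send_rows --plan '[{"linear":[0,0,0.003],"delta_rot":[0,0,0],"fingers":0.03},{"linear":[0,0,0.003],"delta_rot":[0,0,0],"fingers":0.03},{"linear":[0,0,0.003],"delta_rot":[0,0,0],"fingers":0.03},{"linear":[0,0,0.002],"delta_rot":[0,0,0],"fingers":0.03},{"linear":[0,0,0.001],"delta_rot":[0,0,0],"fingers":0.03}]'

```text
clock: 15.92
position: [0.4515, -0.1682, 0.0658]
ee_rot: [0.001, 0.744, 0.668, -0.001]
contact_force: [0.8, 0.5, -1.5]
width: 0.0376
```

Call:
send_rows --plan '[{"linear":[0,0,0.001],"delta_rot":[0,0,0],"fingers":0.03},{"linear":[0,0,0.001],"delta_rot":[0,0,0],"fingers":0.03}]'

```text
clock: 16.08
position: [0.4515, -0.1682, 0.0636]
ee_rot: [0.001, 0.744, 0.668, -0.001]
contact_force: [0.6, 0.8, -1.3]
width: 0.0377
```

Call:
send_rows --plan '[{"linear":[0,0,0.001],"delta_rot":[0,0,0],"fingers":0.03},{"linear":[0,0,0.001],"delta_rot":[0,0,0],"fingers":0.03}]'

```text
clock: 16.25
position: [0.4516, -0.1683, 0.0615]
ee_rot: [0.001, 0.744, 0.668, -0.001]
contact_force: [0.1, 0.3, -0.9]
width: 0.0378
```

Call:
send_rows --plan '[{"linear":[0,0,0.001],"delta_rot":[0,0,0],"fingers":0.03},{"linear":[0,0,0.001],"delta_rot":[0,0,0],"fingers":0.03}]'

```text
clock: 16.42
position: [0.4518, -0.1684, 0.0594]
ee_rot: [0.002, 0.744, 0.668, -0.001]
contact_force: [0.7, -1.0, -1.3]
width: 0.0377
```

Call:
send_rows --plan '[{"linear":[0,0,0.001],"delta_rot":[0,0,0],"fingers":0.03}]'

```text
clock: 16.5
position: [0.4518, -0.1684, 0.0583]
ee_rot: [0.002, 0.744, 0.668, -0.001]
contact_force: [-0.0, 0.5, -0.7]
width: 0.0378
```

Call:
send_rows --plan '[{"linear":[0,0,0.001],"delta_rot":[0,0,0],"fingers":0.03}]'

```text
clock: 16.58
position: [0.4518, -0.1684, 0.0573]
ee_rot: [0.002, 0.744, 0.668, -0.001]
contact_force: [-0.4, -0.7, -1.6]
width: 0.0378
```

Call:
send_rows --plan '[{"linear":[0,0,0.001],"delta_rot":[0,0,0],"fingers":0.03}]'

```text
clock: 16.67
position: [0.4518, -0.1684, 0.0562]
ee_rot: [0.002, 0.744, 0.668, -0.001]
contact_force: [0.9, -0.5, -1.5]
width: 0.0375
```

Call:
send_rows --plan '[{"linear":[0,0,0.001],"delta_rot":[0,0,0],"fingers":0.03}]'

```text
clock: 16.75
position: [0.4518, -0.1684, 0.0551]
ee_rot: [0.002, 0.744, 0.668, -0.001]
contact_force: [-0.3, 0.8, -1.2]
width: 0.0376
```

Call:
send_rows --plan '[{"linear":[0,0,0.001],"delta_rot":[0,0,0],"fingers":0.03}]'

```text
clock: 16.83
position: [0.4519, -0.1684, 0.054]
ee_rot: [0.002, 0.744, 0.668, -0.001]
contact_force: [-0.6, 0.2, -0.7]
width: 0.0377
```

Call:
send_rows --plan '[{"linear":[0,0,0.001],"delta_rot":[0,0,0],"fingers":0.03}]'

```text
clock: 16.92
position: [0.4519, -0.1685, 0.0529]
ee_rot: [0.002, 0.744, 0.668, -0.001]
contact_force: [-1.2, -0.4, 0.1]
width: 0.0375
```

Call:
send_rows --plan '[{"linear":[0,0,0.001],"delta_rot":[0,0,0],"fingers":0.03}]'

```text
clock: 17.0
position: [0.4519, -0.1685, 0.052]
ee_rot: [0.002, 0.744, 0.668, -0.001]
contact_force: [-1.7, 0.1, 1.8]
width: 0.0376
```

Call:
send_rows --plan '[{"linear":[0,0,0],"delta_rot":[0,0,0],"fingers":0.03}]'

```text
clock: 17.08
position: [0.4519, -0.1685, 0.052]
ee_rot: [0.002, 0.744, 0.668, -0.001]
contact_force: [-0.3, 0.8, 0.9]
width: 0.0377
```

```bash
python3 go.py 0.4952 -0.1726 0.0529 83.8; python3 - <<'E'
from h import *
s=snap('scene')
cv2.imwrite('pics/k.png',cv2.resize(s[80:190,170:310],None,fx=5,fy=5,interpolation=2)[:,:,::-1])
E
```

```text
clock 17.08 pos [ 0.4519 -0.1685  0.052 ] F [-0.3  0.8  0.9] w 0.0377
rot [0.11 0.19 0.05] shift now-axes [ 0.0006  0.0435 -0.0008] after rot [ 0.0006  0.0434 -0.0009]
```

View pics/k.png

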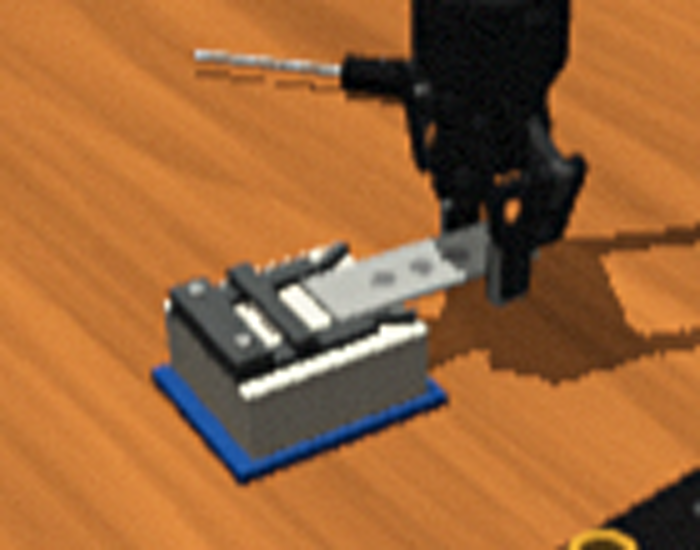

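Call:
send_rows --plan '[{"linear":[0,0,-0.0008],"delta_rot":[0,0,0],"fingers":0.03},{"linear":[0.0003,0.004,0],"delta_rot":[0,0,0],"fingers":0.03},{"linear":[0.0003,0.004,0],"delta_rot":[0,0,0],"fingers":0.03},{"linear":[0,0.004,0],"delta_rot":[0,0,0],"fingers":0.03},{"linear":[0,0.003,0],"delta_rot":[0,0,0],"fingers":0.03},{"linear":[0,0,0],"delta_rot":[0,0,0],"fingers":0.03}]'

```text
clock: 17.63
position: [0.4691, -0.17, 0.0534]
ee_rot: [0.003, 0.744, 0.668, -0.0]
contact_force: [-0.9, -0.8, 0.8]
width: 0.0374
```

```bash
python3 go.py 0.4952 -0.1726 0.0525 83.8
```

```text
clock 17.63 pos [ 0.4691 -0.17    0.0534] F [-0.9 -0.8  0.8] w 0.0374
rot [0.21 0.22 0.05] shift now-axes [0.0002 0.0262 0.001 ] after rot [0.0002 0.0262 0.0009]
```

Call:
send_rows --plan '[{"linear":[0,0.003,0],"delta_rot":[0.2,0.2,0],"fingers":0.03},{"linear":[0,0.003,0],"delta_rot":[0,0,0],"fingers":0.03},{"linear":[0,0.003,0],"delta_rot":[0,0,0],"fingers":0.03},{"linear":[0,0,0],"delta_rot":[0,0,0],"fingers":0.03}]'

```text
clock: 17.97
position: [0.4794, -0.1711, 0.0534]
ee_rot: [-0.0, 0.744, 0.668, -0.0]
contact_force: [0.1, 0.2, 1.4]
width: 0.0375
```

Call:
send_rows --plan '[{"linear":[0,0.003,0],"delta_rot":[0,0,0],"fingers":0.03},{"linear":[0,0.003,0],"delta_rot":[0,0,0],"fingers":0.03},{"linear":[0,0.003,0],"delta_rot":[0,0,0],"fingers":0.03},{"linear":[0,0,0],"delta_rot":[0,0,0],"fingers":0.03}]'

```text
clock: 18.3
position: [0.4893, -0.1722, 0.0536]
ee_rot: [-0.0, 0.744, 0.668, -0.0]
contact_force: [0.5, 0.7, 0.6]
width: 0.0374
```

```bash
python3 go.py 0.4952 -0.1726 0.0525 83.8
```

```text
clock 18.3 pos [ 0.4893 -0.1722  0.0536] F [0.5 0.7 0.6] w 0.0374
rot [-0.01  0.    0.06] shift now-axes [0.0002 0.0059 0.0011] after rot [0.0002 0.0059 0.0011]
```

Call:
send_rows --plan '[{"linear":[0,0.0015,0.0003],"delta_rot":[0,0,0],"fingers":0.03},{"linear":[0,0.0015,0],"delta_rot":[0,0,0],"fingers":0.03}]'

```text
clock: 18.47
position: [0.4922, -0.1724, 0.0534]
ee_rot: [-0.0, 0.744, 0.668, -0.0]
contact_force: [-0.6, 1.2, 2.3]
width: 0.0379
```

Call:
send_rows --plan '[{"linear":[0,0.0012,0],"delta_rot":[0,0,0],"fingers":0.03}]'

```text
clock: 18.55
position: [0.4934, -0.1725, 0.0535]
ee_rot: [-0.0, 0.744, 0.668, -0.0]
contact_force: [-1.3, -0.2, 1.4]
width: 0.0377
```

Call:
send_rows --plan '[{"linear":[0,0.001,0],"delta_rot":[0,0,0],"fingers":0.03}]'

```text
clock: 18.63
position: [0.4944, -0.1726, 0.0535]
ee_rot: [-0.0, 0.744, 0.668, -0.0]
contact_force: [0.4, -0.5, 2.8]
width: 0.0374
```

Call:
send_rows --plan '[{"linear":[0,0.001,0],"delta_rot":[0,0,0],"fingers":0.03}]'

```text
clock: 18.72
position: [0.4954, -0.1727, 0.0535]
ee_rot: [-0.001, 0.744, 0.668, -0.0]
contact_force: [-1.4, 0.4, 2.1]
width: 0.0376
```

Call:
send_rows --plan '[{"linear":[0,0.001,0],"delta_rot":[0,0,0],"fingers":0.03}]'

```text
clock: 18.8
position: [0.4962, -0.1728, 0.0535]
ee_rot: [-0.001, 0.744, 0.668, -0.001]
contact_force: [-2.9, -0.9, 3.5]
width: 0.038
```

Call:
send_rows --plan '[{"linear":[0,0.001,0],"delta_rot":[0,0,0],"fingers":0.03}]'

```text
clock: 18.88
position: [0.4962, -0.1728, 0.0535]
ee_rot: [-0.002, 0.744, 0.668, -0.001]
contact_force: [-4.5, -0.6, 5.5]
width: 0.0377
```

Call:
send_rows --plan '[{"linear":[0,0.001,0],"delta_rot":[0,0,0],"fingers":0.03}]'

```text
clock: 18.97
position: [0.4962, -0.1728, 0.0535]
ee_rot: [-0.003, 0.744, 0.669, -0.002]
contact_force: [-4.3, 0.2, 4.8]
width: 0.0376
```

Call:
send_rows --plan '[{"linear":[0,0.0005,0.0007],"delta_rot":[0,0,0],"fingers":0.03},{"linear":[0,0.0003,0.0007],"delta_rot":[0,0,0],"fingers":0.03}]' --force 30

```text
clock: 19.13
position: [0.4962, -0.1728, 0.053]
ee_rot: [-0.003, 0.744, 0.669, -0.003]
contact_force: [-3.6, 0.6, 9.7]
width: 0.0376
```

```bash
python3 go.py 0.4962 -0.1728 0.0525 83.8
```

```text
clock 19.13 pos [ 0.4962 -0.1728  0.053 ] F [-3.6  0.6  9.7] w 0.0376
rot [-0.48 -0.01  0.13] shift now-axes [-0.      0.      0.0005] after rot [-0.      0.      0.0005]
```

Call:
send_rows --plan '[{"linear":[0,0,0],"delta_rot":[0,0,0],"fingers":0.042},{"linear":[0,0,0],"delta_rot":[0,0,0],"fingers":0.05},{"linear":[0,0,0],"delta_rot":[0,0,0],"fingers":0.06},{"linear":[0,0,0],"delta_rot":[0,0,0],"fingers":0.07},{"linear":[0,0,0],"delta_rot":[0,0,0],"fingers":0.07},{"linear":[0,0,0],"delta_rot":[0,0,0],"fingers":0.07}]'

```text
clock: 19.63
position: [0.4984, -0.1731, 0.0525]
ee_rot: [-0.001, 0.744, 0.668, -0.001]
contact_force: [-0.4, -0.4, 0.1]
width: 0.0701
```

Call:
send_rows --plan '[{"linear":[0,0,-0.006],"delta_rot":[0,0,0],"fingers":0.07},{"linear":[0,0,-0.015],"delta_rot":[0,0,0],"fingers":0.07},{"linear":[0,0,-0.02],"delta_rot":[0,0,0],"fingers":0.07},{"linear":[0,0,-0.03],"delta_rot":[0,0,0],"fingers":0.07},{"linear":[0,0,-0.03],"delta_rot":[0,0,0],"fingers":0.07},{"linear":[0,0,-0.03],"delta_rot":[0,0,0],"fingers":0.07},{"linear":[0,0.03,-0.02],"delta_rot":[0,0,0],"fingers":0.07},{"linear":[0,0.03,-0.01],"delta_rot":[0,0,0],"fingers":0.07},{"linear":[0,0.03,0],"delta_rot":[0,0,0],"fingers":0.07},{"linear":[0,0.02,0],"delta_rot":[0,0,0],"fingers":0.07},{"linear":[0,0,0],"delta_rot":[0,0,0],"fingers":0.07},{"linear":[0,0,0],"delta_rot":[0,0,0],"fingers":0.07}]'

```text
clock: 20.63
position: [0.6105, -0.184, 0.2247]
ee_rot: [-0.001, 0.744, 0.668, -0.001]
contact_force: [-0.2, 0.4, -0.1]
width: 0.0697
```

```bash
python3 go.py 0.6 -0.175 0.22 83.8; python3 - <<'E'
from h import *
w=snap('wrist','l.png'); K,Rm,t=cam('wrist')
a=-.1084; B=np.array([[np.cos(a),-np.sin(a),0],[np.sin(a),np.cos(a),0],[0,0,1]]); o=np.array([.5361,-.1769,.048])
c=proj(o+np.array([[-.06,-.02,.003],[-.06,.02,.003],[.06,0,.003],[-.02,-.033,0],[-.02,.033,0]])@B.T,'wrist'); print(c.round(1).tolist())
x0,y0=(c.min(0)-35).astype(int).clip(0); x1,y1=(c.max(0)+35).astype(int)
print(x0,y0,x1,y1); m=w[y0:y1,x0:x1]; k=590/max(m.shape[:2]); print(k)
cv2.imwrite('pics/m.png',cv2.resize(m,None,fx=k,fy=k,interpolation=2)[:,:,::-1])
E
```

```text
clock 20.63 pos [ 0.6105 -0.184   0.2247] F [-0.2  0.4 -0.1] w 0.0697
rot [-0.19 -0.05  0.04] shift now-axes [ 0.0079 -0.0114  0.0047] after rot [ 0.0079 -0.0114  0.0047]
[[224.8, -0.3], [277.7, -0.1], [251.2, 156.2], [209.9, 56.7], [292.6, 56.8]]
174 0 327 191
3.089005235602094
```

View pics/m.png

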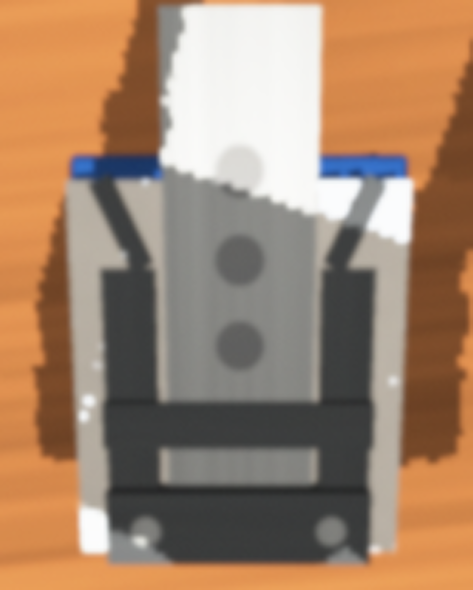

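```bash
python3 - <<'E'
from h import *
s,p,r=st(); print(s['clock'],s['contact_force'],s['width']); print(manip.sign_off())
E
```

```text
20.6833 [ 0.55141397 -0.32811805 -0.18542135] 0.06988729691212638
the job is handed in; nothing more can be done
None
```

The plate is in the stage channel, under the bridge and against the end stop. I released it lying flat and handed the job in at 20.7 s of the 72 s allowed.

**Slide:** I pushed the plate's back end with nearly closed fingertips until it stuck out about 41 mm over the front edge. The forces I read at the pushing and touch-down checks stayed under about 8 N.

**Lift and carry:** I pinched the overhanging end by its long sides, lifted it level and carried it to the stage. I touched it down on the channel floor, then slid it in until it met the stop with about 4 N of resistance. Pressing it flat read about 10 N.

**Last checks:**
- **Fit:** The final wrist picture shows the plate straight and centred in the channel, with no gap visible at the stop. The stop's top edge may hide a very small gap.
- **Near end:** It sits about 1–2 mm further in than my camera fit predicted. That is within the calibration error, and the contact force also says the plate is home.
- **Robot:** The hand is clear of everything, and the force reading is near zero.
- **Small things on the deck:** The ring, weight and jar looked undisturbed in the picture taken after the lift. I didn't measure their positions again before handing in.

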